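# Shut the brushing machine's hood and reset its interlock

### The job

Get the shoe-brushing machine ready to run again: break the folding stay that locks its orange hood open by pushing the yellow knob at the stay's knuckle back through the straight, then lower the hood gently until it is fully shut, without letting it drop. With the hood shut, press the blue reset plunger on the control station fully in and let it come back; leave the red emergency stop and the other things on the bench alone.

Things in the scene. Friction and masses are not known exactly. Their poses are not given: they have to be found in the camera images.
- brusher: The bench brushing machine, fixed: a dark grey pan 360 mm wide (y) with two 100 mm brush wheels on a shaft, and a housing behind it, 345 mm deep over all, rim 90 mm high. Origin on the bench, 150 mm behind the pan's front wall; own -x points out of the front (towards the robot when its yaw is 0), y to the left, z up.
- hood_hinge (a point): Middle of the hood's hinge axis, 90 mm above the bench, 75 mm behind the brusher's origin; the axis runs along the brusher's y. The hinges are stiff (0.65 N m): with the stay broken the hood still holds itself up in the upper part of its travel, but somewhere below 0.8 to 0.45 rad (heavier hoods sooner) its weight wins and it falls and slams unless held back.
- hood (a joint): Hood angle about the hinge: 0 shut, level on the pan; 1.01 rad as locked open, front edge up, leaning back from the robot. The hood is an orange sheet-metal cover 222 mm deep, 360 mm wide, 50 mm high, 0.7 to 1.0 kg.
- handle (a point): Middle of the hood's black handle bar, 12 mm thick, 130 mm long along the brusher's y, on end brackets 42 mm in front of the hood's front panel; 264 mm from the hinge axis along the hood and 34 mm above the hood's rim plane: 332 mm above the bench when open, 124 mm when shut. Can be pinched from above, a finger before and behind; it turns in the grip as the hood swings.
- stay_knob (a point): Middle of the yellow knob at the stay's knuckle: a cylinder 18 mm thick, 38 mm long along the brusher's y, sticking out on the machine's right (-y) side, its middle 31 mm clear of the pan's side. At the start 140 mm above the bench, 104 mm in front of the hood hinge. To break the stay push it away from the robot and a little down (34 degrees below level), 30 to 35 mm, a few newtons.
- stay_lower: Lower arm of the folding stay (two flat steel arms, 92 mm from pin to pin, on the machine's right side). Origin: in the machine's middle plane on the axis of its lower pin, 150 mm in front of the hood hinge, 60 mm above the bench. The upper arm is pinned to the hood's side. The knob moves on a 92 mm circle about the lower pin; locked, it stands 6 mm forward of the line of the end pins.
- stay_upper (a joint): Knuckle angle of the stay: -0.14 rad locked (past straight, against its stop, the knob forward), 0 with both arms in line, growing as the stay folds backward; about 0.7 after a 33 mm push (the hood then stands at about 0.92 rad), 2.5 with the hood shut. Until it is past 0 the hood cannot be lowered.
- station: The fixed control station on the bench to the right of the machine: a light grey box 150 mm (own x) by 80 mm by 65 mm high with a dark face. Origin on the bench under its middle. The blue reset plunger stands at own x = -40 mm (nearer the robot), the red emergency stop at x = +38 mm.
- reset_top (a point): Middle of the top of the blue reset plunger: 28 mm across, in a steel collar 44 mm across, about 91 mm above the bench when out. It is pressed straight down.
- reset (a joint): How far the reset plunger is pressed: 0 out, 0.010 m fully in; sprung, 7 N at full stroke, returns by itself.
- estop_top (a point): Middle of the top of the red emergency-stop mushroom: 40 mm across, 105 mm above the bench, on a yellow disc.
- estop (a joint): How far the emergency stop is pressed: 0 out, 0.006 m in. Leave it alone.
- polish_tin: Bystander: dark polish tin, 56 mm across, 28 mm high, on the bench, front left.
- shoe: Bystander: brown leather shoe, about 290 mm long, 97 mm high, left of the machine.
- hammer: Bystander: hammer lying on the bench to the right of the control station.
- brush: Bystander: hand brush lying on the bench in front of the machine.
- glue_jar: Bystander: white jar with a red lid, 60 mm across, 75 mm high, front right.
- dye_bottle: Bystander: dark dye bottle, 52 mm across, 130 mm high, behind the station.
- heel: Bystander: black rubber heel piece, 62 mm wide, 22 mm high, in front of the machine.
Things that resemble listed ones, but are neither listed nor needed, are in the scene too. Several things look just like the station: the one meant starts farthest to the robot's right.

How it is judged:
By the outcome, as a careful person would: the job done as asked, in the order asked, and still so for the second after the job is handed in, with the robot touching nothing.
It also fails if it takes over 58 s, if anything falls off the work surface, if the arm or the gripper's body presses on something with over 40 N, if the wrist force passes 120 N, or if a joint passes its speed limit or range.

### The arm

A 7-joint arm with a two-finger parallel gripper is mounted at the origin on the work surface. World frame = base frame: x ahead of the robot, y to its left, z up, the work surface at z = 0. Lengths are in m, angles in rad, forces in N, time in s.
With the tool pointing down it reaches from about 0.4 to 0.85 m from the base axis. Payload 4.5 kg.
Tool frame: the origin (TCP) lies between the finger pads; the fingertips stand 11 mm ahead of it and the grasp point (between the pads) lies 8 mm behind it (r.tip_reach is the distance from the TCP to the fingertips, in m); x points along the fingers, y is the direction in which the jaws open and shut, and the axes are right-handed (so a half turn about x gives the same grasp; the last joint's range is limited). The gripper opens to 88 mm and grips with 3 to 60 N. Pads are 18 mm wide; open, the fingers measure 123 mm over their backs; the gripper's body (75 mm by 187 mm) begins 45 mm behind the grasp point.
Start: joints at [1.175, 0.689, -0.195, 1.565, 0.157, 0.902, -0.215], TCP at [0.26, -0.568, 0.25] pointing down, gripper open.
Joint ranges: [-3.01, 3.01], [-0.46, 2.08], [-1.47, 1.51], [0.13, 2.56], [-1, 4.14], [0.04, 2.09], [-2.66, 2.66]. Speed limits (rad/s): [2.57, 2.57, 3.14, 3.14, 3.14, 3.14, 3.14].

### API

Orientations are given as a unit quaternion [x, y, z, w].
In Python, from plant import r gives the robot as it stands.
- The arm moves only by the tool drive_tool, never from a script. Its argument "deltas" is a list of rows, each a list of 3 entries, a list of its own where there are three numbers: the turn, a rotation vector about the tool's x, y, z in degrees, then the shift along the tool's x, y, z in cm, then the finger opening in cm, from 0 to 8.81. A call has 1 to 12 rows; each row shifts and turns the commanded pose from where the row before left it, along the tool's axes as they then stand; what a row does not reach is not made up. A row lasts 1/12 s, in which the tool goes at most 41.7 mm and 7.16 degrees, less where a joint would pass 70% of its speed; a pose out of reach is approached as far as the arm can. A call is refused whole if a number of a shift passes 4.17 or a number of a turn 7.16, either way. A call with a gripper value outside its range is refused whole. The fingers move at their own pace and stop on an object; "force" is the grip in N (left out, the last holds). Time passes only in rows, so rows that do not move let the fingers close. It gives the time, the measured TCP pose, the force and the opening at its end, in the units of the state.
- r.get_state(): the state, without advancing time (a new reading comes with each control period).
- r.snapshot(name): name is "side" or "top"; returns a dict with "color" (480x640x3 uint8, red, green, blue), "fov_y" (degrees; the focal length in pixels is half the picture's height over the tangent of half this angle, whatever the lens; pixels are square), "cx", "cy" (the principal point, pixels), "extrinsics" (4x4, takes a point from world to camera coordinates). Camera axes: x right, y up, looking along -z (the intrinsics and any distortion apply to the point x, -y, -z); pixel columns grow to the right and rows downward; lengths in m; the calibration is good to about 2 mm. A picture is of the moment at which its call begins. There is no depth.
- r.finish_job(): hands the job in, once; it reports no verdict.
The state is a dict: "clock": time; "q": joint angles; "qd": joint speeds; "joint_torque": joint torques, N m; "tool_pos": TCP position; "eef_rot": TCP orientation; "contact_force": force on the tool from outside, world axes, zero at the start; "moment": the same for the moment, N m; "opening": opening from 0.0 (shut) to 1.0 (fully open).
Only numpy, scipy, OpenCV 4.12 (cv2) and the standard library are available. Lean on these libraries where they do the work, as an engineer would, in place of code of your own. Each camera call takes 0.05 s, during which the arm holds its last target. There are 200 camera calls.

## Working session

There is one attempt and no reset: what is moved stays moved. The work goes in short steps, Python scripts to look and compute and a tool call to move; the robot and the scene stay as the last step left them, time stands still between calls to the robot, and variables do not carry over. Pictures are saved under pics/ and viewed, about 8 in all and at most 12, crops included, and the job is handed in when it is done.

Besides the shell and the picture viewer there is one more tool, called as name(argument=value, ...), one argument or row to a line, values as JSON. drive_tool: Moves the arm, as the interface text tells. Its arguments: {"type":"object","properties":{"deltas":{"type":"array","items":{"type":"array"}},"force":{"type":"number"}},"required":["deltas"]}

```bash
mkdir -p pics; ls
cat > h.py <<'E'
import numpy as np, cv2
from plant import r
def snap(n,f):
    s=r.snapshot(n); cv2.imwrite(f'pics/{f}.png',s['color'][...,::-1]); np.savez(f'pics/{f}.npz',**{k:s[k] for k in s}); return s
def fl(s): return 240/np.tan(np.radians(float(s['fov_y']))/2)
def ray(s,u,v):
    E=np.array(s['extrinsics']);R,t=E[:3,:3],E[:3,3]
    d=np.array([(u-s['cx'])/fl(s),-(v-s['cy'])/fl(s),-1.]); return -R.T@t, R.T@d
def onz(s,u,v,z):
    c,d=ray(s,u,v); return c+d*(z-c[2])/d[2]
def tri(s1,p1,s2,p2):
    c1,d1=ray(s1,*p1);c2,d2=ray(s2,*p2)
    a=np.linalg.lstsq(np.c_[d1,-d2],c2-c1,rcond=None)[0]
    P,Q=c1+a[0]*d1,c2+a[1]*d2; return (P+Q)/2,np.linalg.norm(P-Q)
def proj(s,P):
    E=np.array(s['extrinsics']);p=E[:3,:3]@np.array(P)+E[:3,3]
    return np.array([s['cx']+fl(s)*p[0]/-p[2], s['cy']-fl(s)*p[1]/-p[2]])
E
python3 - <<'E'
from h import *
a=snap('side','s0');b=snap('top','t0')
for s in(a,b): print({k:s[k] for k in s if k not in('color',)})
print(r.get_state())
E
```

```text
pics
{'fov_y': 56.834036242191615, 'cx': 318.8137192320719, 'cy': 235.89005172898595, 'extrinsics': array([[-0.99897468, -0.04474639, -0.00688175,  0.55492787],
       [ 0.0294978 , -0.75864171,  0.65083994, -0.15555359],
       [-0.03434352,  0.64996963,  0.75918378, -1.34672646],
       [ 0.        ,  0.        ,  0.        ,  1.        ]])}
{'fov_y': 52.577728650440314, 'cx': 323.80106978424516, 'cy': 240.45059083952154, 'extrinsics': array([[ 0.02051151, -0.99951421, -0.02346543, -0.00769331],
       [ 0.99027595,  0.01708061,  0.13806444, -0.58843849],
       [-0.13759656, -0.02606916,  0.99014523, -1.29427838],
       [ 0.        ,  0.        ,  0.        ,  1.        ]])}
{'clock': 0.1, 'q': array([ 1.17483205,  0.68992481, -0.19452947,  1.56621537,  0.157301  ,
        0.90251684, -0.21510893]), 'qd': array([-0.0003265 , -0.00198459, -0.0006101 , -0.00180005,  0.00126329,
       -0.00074231,  0.000382  ]), 'joint_torque': array([-3.66272492e-03, -5.28501964e+01, -1.27169084e+00, -1.53837472e+01,
       -5.25625795e-02,  1.97887392e-03,  3.51596520e-05]), 'tool_pos': array([ 0.2601481 , -0.56768417,  0.24898162]), 'eef_rot': array([-0.69067291, -0.15137056,  0.69100454, -0.15023522]), 'contact_force': array([-0.53267129, -1.01754663, -0.4785186 ]), 'moment': array([-0.02846479,  0.00590242,  0.00644325]), 'opening': 1.0037823776952854}
```

View pictures.

View pics/s0.png

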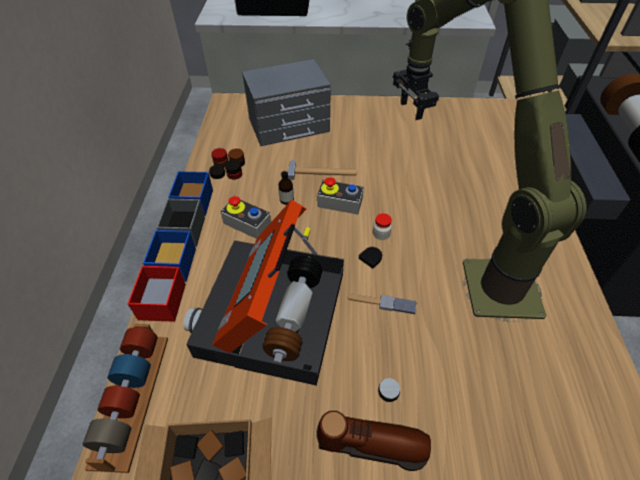

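View pics/t0.png

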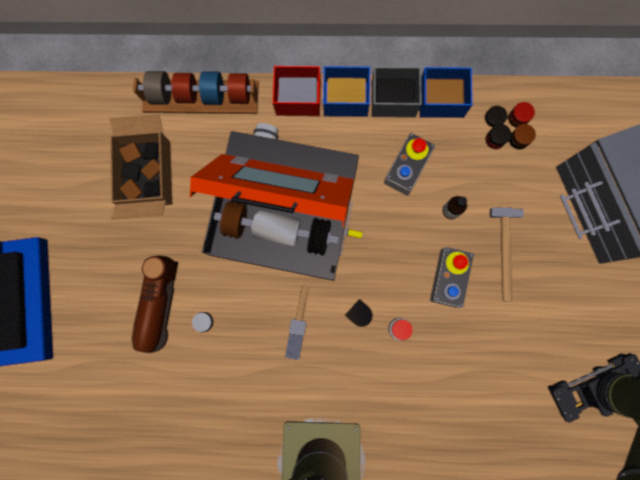

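Pictures: brusher in top view around (280,205), in side view around (265,310), with its yellow knob at top (355,234), side (307,231). Look-alike candidates: stations at top (410,163) / side (246,214) and top (452,278) / side (341,193). The second is farthest to the robot's right, so it's the one meant. Knob candidates: the yellow stub at the machine's right; the yellow e-stop discs are not knobs.

```bash
cat >> h.py <<'E'
def blob(s,lo,hi,box):
    u0,v0,u1,v1=box; h=cv2.cvtColor(s['color'],cv2.COLOR_RGB2HSV)[v0:v1,u0:u1]
    n,l,st,c=cv2.connectedComponentsWithStats(cv2.inRange(h,np.array(lo),np.array(hi)))
    i=1+np.argmax(st[1:,4]); return c[i]+[u0,v0],st[i]+[u0,v0,0,0,0]
E
python3 - <<'E'
from h import *
a=dict(np.load('pics/s0.npz'));b=dict(np.load('pics/t0.npz'))
Y=((22,150,120),(35,255,255));B=((100,130,60),(125,255,255));R=((0,180,80),(6,255,255))
K=[blob(a,*Y,(295,222,315,240)),blob(b,*Y,(340,225,370,245))]
print(K,tri(a,K[0][0],b,K[1][0]))
for n,bs,bt in(('right',(315,170,370,215),(430,245,480,310)),('left',(215,190,275,240),(385,130,435,195))):
  for c,C in(('blue',B),('red',R)):
    p,q=blob(a,*C,bs),blob(b,*C,bt); print(n,c,p[0],q[0],p[1][4],q[1][4],tri(a,p[0],b,q[0]))
tiles=[cv2.resize(a['color'][180:380,180:350],None,fx=2.5,fy=2.5,interpolation=3),cv2.resize(b['color'][120:290,185:365],None,fx=2.0,fy=2.0,interpolation=3)]
H=max(t.shape[0] for t in tiles)
im=np.hstack([cv2.copyMakeBorder(t,0,H-t.shape[0],0,0,0) for t in tiles]);print(im.shape)
cv2.imwrite('pics/c1.png',im[...,::-1])
E
```

```text
[(array([306.55319149, 231.19148936]), array([303, 227,   7,  10,  47])), (array([354.7244898 , 233.35714286]), array([348, 229,  15,   9,  98]))] (array([ 0.59397775, -0.07736082,  0.14314546]), np.float64(0.00043007387464607795))
right blue [351.6        187.82222222] [452.93103448 290.91954023] 45 87 (array([ 0.45663214, -0.33838197,  0.07739195]), np.float64(0.0015216843234651357))
right red [329.62686567 180.97014925] [460.10447761 261.48507463] 67 134 (array([ 0.53284637, -0.35484979,  0.09140324]), np.float64(0.0013602990388515838))
left blue [253.67241379 210.9137931 ] [404.62820513 171.        ] 58 78 (array([ 0.77704584, -0.21263187,  0.0811529 ]), np.float64(0.0011947503432288764))
left red [234.02564103 200.29487179] [418.91304348 144.60869565] 78 138 (array([ 0.84751565, -0.2499062 ,  0.09059839]), np.float64(0.0005303646617553357))
(500, 785, 3)
```

View pics/c1.png

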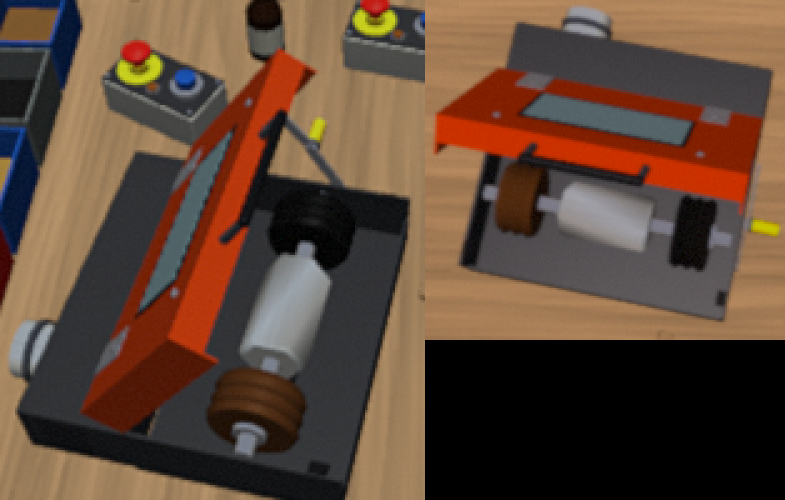

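Run:
```python
from h import *
a=dict(np.load('pics/s0.npz'));b=dict(np.load('pics/t0.npz'))
FR=((343,260),(334,279.5));FL=((319,379),(203,253))
for p in(FR,FL): print(tri(a,p[0],b,p[1]),onz(a,*p[0],.09),onz(b,*p[1],.09))
# handle ends
HR=((180+271/2.5,180+122/2.5),(185+217/2,120+175/2)); HL=((180+228/2.5,180+235/2.5),(185+100/2,120+157/2))
for p in(HR,HL): print('h',tri(a,p[0],b,p[1]))
for u,v,z in((453,291,.091),(460,261.5,.105)):print(onz(b,u,v,z))
for u,v,z in((351.6,187.8,.091),(329.6,181,.105)):print(onz(a,u,v,z))
```

```text
(array([ 0.48191614, -0.02682689,  0.07484828]), np.float64(0.004043790205676625)) [ 0.48433344 -0.01548957  0.09      ] [ 0.47901927 -0.02666101  0.09      ]
(array([0.5431295 , 0.33238963, 0.05297191]), np.float64(0.006802540983741731)) [0.53882271 0.34837914 0.09      ] [0.54251728 0.3217819  0.09      ]
h (array([0.62411331, 0.06460856, 0.31241456]), np.float64(0.0022105987589726385))
h (array([0.6482013 , 0.1969799 , 0.30439113]), np.float64(0.009936039499381454))
[ 0.45513071 -0.33521038  0.091     ]
[ 0.53075996 -0.35103705  0.105     ]
[ 0.45810044 -0.32410626  0.091     ]
[ 0.53333357 -0.33992926  0.105     ]
```

Run:
```python
from h import *
a=dict(np.load('pics/s0.npz'));b=dict(np.load('pics/t0.npz'))
x=np.array([.984,-.179,0]);y=np.array([.179,.984,0]);z=np.array([0,0,1.])
F=np.array([.511,.1476,0]);H=F+.225*x+.09*z
P={'FR':F-.18*y+.09*z,'FL':F+.18*y+.09*z,'K':H-.104*x-.211*y+.05*z,'HM':H-.1116*x+.242*z,'HR':H-.1116*x+.242*z-.065*y,'HL':H-.1116*x+.242*z+.065*y,'FR0':F-.18*y,'FL0':F+.18*y,
'tip':np.array([.26,-.568,.239]),'o':np.zeros(3),'blue':np.array([.4555,-.335,.091]),'red':np.array([.531,-.351,.105])}
for s,n in((a,'s'),(b,'t')):
  im=cv2.resize(s['color'],None,fx=3,fy=3,interpolation=3)
  for k,p in P.items():
    u,v=proj(s,p);print(n,k,u.round(1),v.round(1)); cv2.drawMarker(im,(int(u*3+1),int(v*3+1)),(0,255,0),0,12,1)
  if n=='s': A=im[540:1170,540:1140]; A2=im[200:420,1130:1350]
  else: B=im[340:900,550:1110]; B2=im[1000:1300,1600:1900]
W=np.zeros((600,800,3),np.uint8)
A=cv2.resize(A,(400,420));W[:420,:400]=A;W[:400,400:]=cv2.resize(B,(400,400))
W[420:600,:180]=cv2.resize(A2,(180,180));W[400:600,400:600]=cv2.resize(B2,(200,200))
cv2.imwrite('pics/c2.png',W[...,::-1])
```

```text
s FR 344.9 256.3
s FL 317.6 369.6
s K 307.3 230.8
s HM 286.6 243.5
s HR 293.8 223.3
s HL 278.8 265.3
s FR0 343.8 274.1
s FL0 317.9 384.2
s tip 410.5 109.8
s o 501.6 287.1
s blue 352.4 185.6
s red 330.4 178.8
t FR 335.1 279.6
t FL 201.9 252.7
t K 356.4 234.1
t HM 263.9 205.4
t HR 293.2 211.1
t HL 234.9 199.7
t FR0 335.1 281.5
t FL0 210.5 256.3
t tip 575.9 379.0
t o 320.9 461.3
t blue 452.9 290.9
t red 460.0 261.4
```

View pics/c2.png

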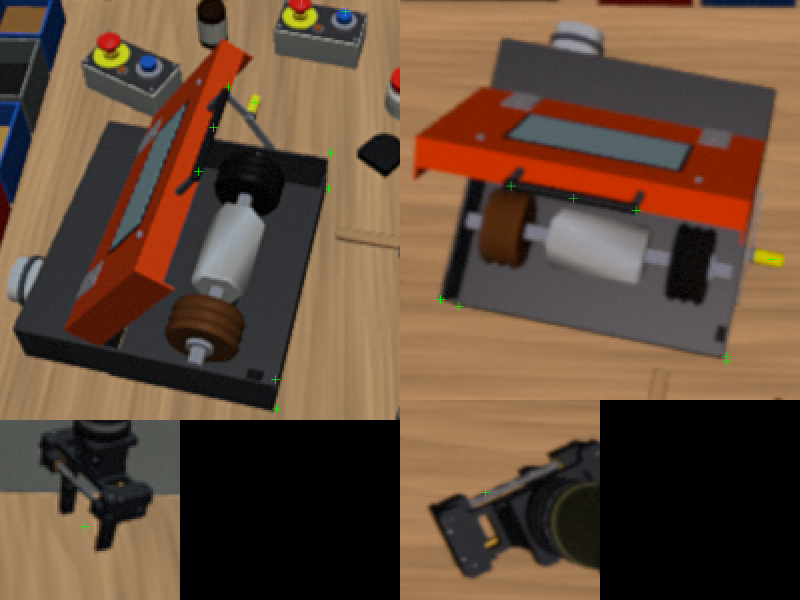

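The overlay shows the model points (yaw about -10.3°) on the pan corners, handle and knob in both views, within a pixel or two: knob at side (307,231), blue reset of the right station at side (352,186) / top (453,291). The choice of station and knob is confirmed, so I'll plan the reach.

```bash
cat >> h.py <<'E'
from scipy.spatial.transform import Rotation as Ro
bx=np.array([.984,-.179,0]);by=np.array([.179,.984,0]);bz=np.array([0,0,1.])
F=np.array([.511,.1476,0]);H=F+.225*bx+.09*bz
def Rt(flip=1,tilt=0):  # tool y = flip*bx, tilted so body leans to -by by tilt deg
    X=-bz; Y=flip*bx; R=np.c_[X,Y,np.cross(X,Y)]
    return Ro.from_rotvec(np.radians(tilt)*bx)*Ro.from_matrix(R)
def delta(P,R=None):
    s=r.get_state(); R0=Ro.from_quat(s['eef_rot']); R=R or R0
    print('t',round(s['clock'],2),'pos',s['tool_pos'].round(4),'rot deg',np.degrees((R0.inv()*R).as_rotvec()).round(2),'shift cm in now-tool',(R0.inv().apply(np.array(P)-s['tool_pos'])*100).round(2),'in target-tool',(R.inv().apply(np.array(P)-s['tool_pos'])*100).round(2),'f',s['contact_force'].round(1),'op',round(s['opening'],3))
def fb(P): P=np.array(P)-H; return P@bx,P@by,P@bz  # brusher coords rel. hinge
E
python3 - <<'E'
from h import *
K=np.array([.594,-.078,.1415])
s=r.get_state();print(Ro.from_quat(s['eef_rot']).as_matrix().round(3), [np.array(v).round(4) for v in fb(K)])
for f in(1,-1):
  for t in(0,14):
    print(f,t,Rt(f,t).as_matrix()[:,0].round(2))
    delta(K-.05*bx-.01*by+[0,0,.10],Rt(f,t))
E
```

```text
[[-0.001  0.417 -0.909]
 [ 0.001 -0.909 -0.417]
 [-1.    -0.002  0.   ]] [np.float64(-0.103), np.float64(-0.2071), np.float64(0.0515)]
1 0 [-0. -0. -1.]
t 0.1 pos [ 0.2601 -0.5677  0.249 ] rot deg [-5.506e+01 -4.000e-02  9.000e-02] shift cm in now-tool [  0.8  -32.64 -46.08] in target-tool [  0.75  19.08 -53.15] f [-0.5 -1.  -0.5] op 1.004
1 14 [ 0.04  0.24 -0.97]
t 0.1 pos [ 0.2601 -0.5677  0.249 ] rot deg [-54.79  12.87  -6.64] shift cm in now-tool [  0.8  -32.64 -46.08] in target-tool [ 13.59  19.08 -51.39] f [-0.5 -1.  -0.5] op 1.004
-1 0 [ 0.  0. -1.]
t 0.1 pos [ 0.2601 -0.5677  0.249 ] rot deg [1.2494e+02 1.1000e-01 5.0000e-02] shift cm in now-tool [  0.8  -32.64 -46.08] in target-tool [  0.75 -19.08  53.15] f [-0.5 -1.  -0.5] op 1.004
-1 14 [ 0.04  0.24 -0.97]
t 0.1 pos [ 0.2601 -0.5677  0.249 ] rot deg [124.2   -7.84 -15.2 ] shift cm in now-tool [  0.8  -32.64 -46.08] in target-tool [ 13.59 -19.08  51.39] f [-0.5 -1.  -0.5] op 1.004
```

drive_tool(
  deltas=[
    [[-6.9,0,0],[0,0,0],0],
    [[-6.9,0,0],[0,0,0],0],
    [[-6.9,0,0],[0,0,0],0],
    [[-6.9,0,0],[0,0,0],0],
    [[-6.9,0,0],[0,0,0],0],
    [[-6.9,0,0],[0,0,0],0],
    [[-6.9,0,0],[0,0,0],0],
    [[-6.75,0,0],[0,0,0],0],
  ],
  force=20,
)

```text
clock: 0.77
tool_pos: [0.2602, -0.5679, 0.2493]
eef_rot: [0.542, 0.455, -0.542, 0.454]
contact_force: [-1.3, -0.4, -0.0]
opening: 0.42
```

drive_tool(
  deltas=[
    [[0,0,0],[0,1.4,-3.8],0],
    [[0,0,0],[0,1.4,-3.8],0],
    [[0,0,0],[0,1.4,-3.8],0],
    [[0,0,0],[0,1.4,-3.8],0],
    [[0,0,0],[0,1.4,-3.8],0],
    [[0,0,0],[0,1.4,-3.8],0],
    [[0,0,0],[0,1.4,-3.8],0],
    [[0,0,0],[0,1.4,-3.8],0],
    [[0,0,0],[0,1.4,-3.8],0],
    [[0,0,0],[0,1.4,-3.8],0],
    [[0,7,0],[0,0,0],0],
    [[0,7,0],[0,0,0],0],
  ],
)

```text
clock: 1.77
tool_pos: [0.4732, -0.2061, 0.2519]
eef_rot: [0.601, 0.513, -0.464, 0.401]
contact_force: [0.2, -2.1, -1.5]
opening: 0.003
```

Run:
```python
from h import *
K=np.array([.594,-.078,.1415])
delta(K-.05*bx-.015*by+[0,0,.08],Rt(1,14))
```

```text
t 1.77 pos [ 0.4732 -0.2061  0.2519] rot deg [ 1.59 -0.43  0.04] shift cm in now-tool [  6.25   4.93 -11.96] in target-tool [  6.16   4.59 -12.13] f [ 0.2 -2.1 -1.5] op 0.003
```

drive_tool(
  deltas=[
    [[1.6,-0.4,0],[1.56,1.2,-3.1],0],
    [[0,0,0],[1.56,1.2,-3.1],0],
    [[0,0,0],[1.56,1.2,-3.1],0],
    [[0,0,0],[1.56,1.2,-3.1],0],
    [[0,0,0],[0,0,0],0],
    [[0,0,0],[0,0,0],0],
  ],
)

```text
clock: 2.27
tool_pos: [0.5404, -0.0937, 0.2178]
eef_rot: [0.608, 0.499, -0.481, 0.388]
contact_force: [-0.5, -0.6, 0.1]
opening: 0.007
```

Run:
```python
from h import *
K=np.array([.594,-.078,.1415])
delta(K-.05*bx-.009*by+[0,0,-.001],Rt(1,14))
```

```text
t 2.27 pos [ 0.5404 -0.0937  0.2178] rot deg [-1.35  0.33  0.12] shift cm in now-tool [7.89 0.02 0.27] in target-tool [ 7.88 -0.    0.31] f [-0.5 -0.6  0.1] op 0.007
```

drive_tool(
  deltas=[
    [[-1.3,0.3,0],[2.6,0,0.1],0],
    [[0,0,0],[2.6,0,0.1],0],
    [[0,0,0],[2.6,0,0.1],0],
    [[0,0,0],[0,0,0],0],
    [[0,0,0],[0,0,0],0],
  ],
)

```text
clock: 2.68
tool_pos: [0.5417, -0.0821, 0.1411]
eef_rot: [0.605, 0.503, -0.476, 0.392]
contact_force: [0.1, 0.1, 0.7]
opening: 0.005
```

```bash
cat >> h.py <<'E'
def look(f,bs,bt):
    a=snap('side',f+'s');b=snap('top',f+'t')
    L=[cv2.resize(s['color'][v0:v1,u0:u1],(400,int(400*(v1-v0)/(u1-u0))),interpolation=3) for s,(u0,v0,u1,v1) in((a,bs),(b,bt))]
    h=max(l.shape[0] for l in L)
    cv2.imwrite(f'pics/{f}.png',np.hstack([cv2.copyMakeBorder(l,0,h-l.shape[0],0,0,0) for l in L])[...,::-1]); return a,b
E
python3 - <<'E'
from h import *
K=np.array([.594,-.078,.1415])
look('k1',(240,160,380,300),(250,150,390,290))
delta(K-.05*bx-.009*by+[0,0,-.001],Rt(1,14))
E
```

```text
t 2.78 pos [ 0.5434 -0.0822  0.1429] rot deg [-0.38  0.14 -0.12] shift cm in now-tool [ 0.33 -0.1  -0.35] in target-tool [ 0.33 -0.1  -0.35] f [0.9 0.4 0.1] op -0.0
```

View pics/k1.png

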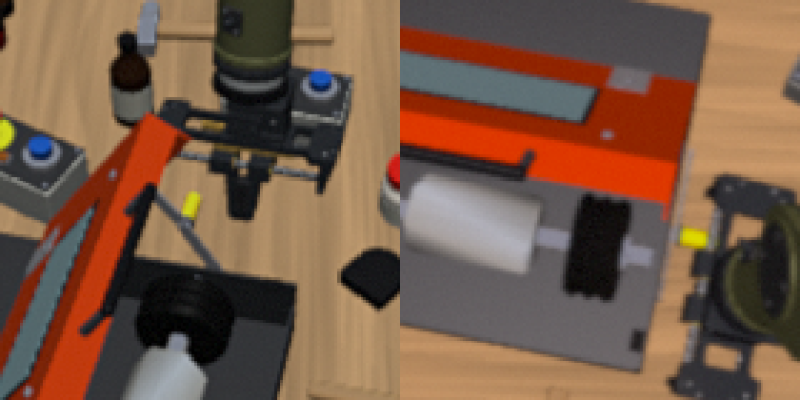

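Fingers stand in front of the knob (side about (240,210) in the crop, knob (192,207)), body clear of the hood and nothing touched. Now I'll push.

drive_tool(
  deltas=[
    [[0,0,0],[0.2,0.7,-0.1],0],
    [[0,0,0],[0.1,0.7,-0.1],0],
    [[0,0,0],[0,0.6,-0.1],0],
    [[0,0,0],[0.15,0.3,0.04],0],
    [[0,0,0],[0.15,0.3,0.04],0],
    [[0,0,0],[0.2,0.3,0.04],0],
    [[0,0,0],[0.2,0.3,0.05],0],
    [[0,0,0],[0.2,0.3,0.05],0],
    [[0,0,0],[0.25,0.3,0.06],0],
  ],
)

```text
clock: 3.53
tool_pos: [0.581, -0.0844, 0.1274]
eef_rot: [0.606, 0.503, -0.475, 0.393]
contact_force: [0.1, -0.1, 0.4]
opening: 0.007
```

Run:
```python
from h import *
K=np.array([.594,-.078,.1415])
delta(K+(.026-.0265)*bx-.006*by+[0,0,-.021],Rt(1,14))
```

```text
t 3.53 pos [ 0.581  -0.0844  0.1274] rot deg [-0.31  0.11  0.01] shift cm in now-tool [ 0.73  1.11 -0.09] in target-tool [ 0.73  1.11 -0.09] f [ 0.1 -0.1  0.4] op 0.007
```

drive_tool(
  deltas=[
    [[0,0,0],[0.2,0.3,0],0],
    [[0,0,0],[0.2,0.3,0],0],
    [[0,0,0],[0.2,0.3,0],0],
    [[0,0,0],[0.2,0.3,0],0],
  ],
)

```text
clock: 3.87
tool_pos: [0.5918, -0.0854, 0.1191]
eef_rot: [0.605, 0.504, -0.476, 0.393]
contact_force: [-4.8, -1.7, -1.1]
opening: 0.001
```

Run:
```python
from h import *
a,b=look('k2',(240,160,380,300),(290,180,390,280))
Y=((22,150,120),(35,255,255))
K=[blob(a,*Y,(280,222,318,260)),blob(b,*Y,(335,205,370,245))]
print(K,tri(a,K[0][0],b,K[1][0]),onz(b,*K[1][0],.12))
delta([0,0,0])
```

```text
[(array([299.81395349, 233.48837209]), array([297, 229,   6,  10,  43])), (array([351.04, 225.4 ]), array([349, 222,   6,   8,  25]))] (array([ 0.61373601, -0.0677164 ,  0.14319679]), np.float64(0.0006438498137215946)) [ 0.61804266 -0.0684361   0.12      ]
t 3.97 pos [ 0.5925 -0.0849  0.1191] rot deg [0. 0. 0.] shift cm in now-tool [ 11.12 -59.77   5.41] in target-tool [ 11.12 -59.77   5.41] f [-2.7 -0.9 -0.8] op 0.002
```

View pics/k2.png

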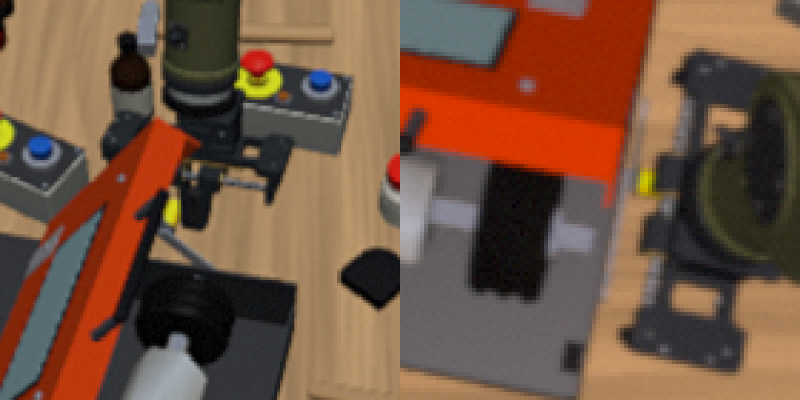

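Knob has moved back about 20 mm (side crop (172,212), top crop (647,180)), and contact force is about 5 N. I'll push 8 mm more.

drive_tool(
  deltas=[
    [[0,0,0],[0.2,0.3,0],0],
    [[0,0,0],[0.2,0.3,0],0],
    [[0,0,0],[0.2,0.3,0],0],
    [[0,0,0],[0,0,0],0],
  ],
)

```text
clock: 4.3
tool_pos: [0.5998, -0.0854, 0.1126]
eef_rot: [0.604, 0.504, -0.476, 0.392]
contact_force: [-5.3, -0.8, -2.3]
opening: 0.006
```

Run:
```python
from h import *
a,b=snap('side','k3s'),snap('top','k3t')
Y=((22,150,120),(35,255,255))
for q in('k2','k3'):
  a=dict(np.load(f'pics/{q}s.npz'));b=dict(np.load(f'pics/{q}t.npz'))
  K=[blob(a,*Y,(280,222,318,260)),blob(b,*Y,(335,205,370,245))]
  print(K,tri(a,K[0][0],b,K[1][0]),[fb(onz(b,*K[1][0],z)) for z in(.12,.13)])
delta([0,0,0])
# predicted knob pixel vs chord
for t in(0,10,20,30):
  an=np.radians(60-t); P=H-.15*bx-.211*by+.092*(np.cos(an)*bx+np.sin(an)*bz)-.03*bz; print(t,P.round(3),proj(a,P).round(1),proj(b,P).round(1))
```

```text
[(array([299.81395349, 233.48837209]), array([297, 229,   6,  10,  43])), (array([351.04, 225.4 ]), array([349, 222,   6,   8,  25]))] (array([ 0.61373601, -0.0677164 ,  0.14319679]), np.float64(0.0006438498137215946)) [(np.float64(-0.08106638236747885), np.float64(-0.1934188845943682), np.float64(0.029999999999999888)), (np.float64(-0.08280853758828945), np.float64(-0.19343263957438728), np.float64(0.04000000000000012))]Traceback (most recent call last):
  File "<stdin>", line 6, in <module>
  File "h.py", line 21, in blob
    i=1+np.argmax(st[1:,4]); return c[i]+[u0,v0],st[i]+[u0,v0,0,0,0]
        ~~~~~~~~~^^^^^^^^^^
    return _wrapfunc(a, 'argmax', axis=axis, out=out, **kwds)
    return bound(*args, **kwds)
ValueError: attempt to get argmax of an empty sequence
```

drive_tool(
  deltas=[
    [[0,0,0],[0,-1.0,0],0],
    [[0,0,0],[0,-2,0],0],
    [[0,0,0],[0,-2,0.5],0],
    [[0,0,0],[-3,0,0.5],0],
    [[0,0,0],[-4,0,0],0],
    [[0,0,0],[-4,0,0],0],
    [[0,0,0],[-4,0,0],0],
    [[0,-7,0],[-4,0,0],0],
    [[0,-7,0],[-4,0,0],6],
    [[0,0,0],[-2,0,0],4.5],
    [[0,0,0],[0,0,0],4.5],
  ],
)

```text
clock: 5.32
tool_pos: [0.5468, -0.1312, 0.3626]
eef_rot: [0.546, 0.449, -0.54, 0.457]
contact_force: [0.8, -0.5, -0.1]
opening: 0.21
```

```bash
cat >> h.py <<'E'
def handle(th): return H+(-(.264*np.cos(th)-.034*np.sin(th)))*bx+(.264*np.sin(th)+.034*np.cos(th))*bz
E
python3 - <<'E'
from h import *
a,b=look('k4',(220,160,360,300),(210,140,390,290))
Y=((22,150,120),(35,255,255))
K=[blob(a,*Y,(280,222,318,260)),blob(b,*Y,(335,195,370,245))]
p,e=tri(a,K[0][0],b,K[1][0]);print(K,p,e,fb(p))
for th in(1.01,.92,.85): P=handle(th);print(th,P.round(4),[proj(s,P+o*by).round(1) for s in(a,b) for o in(-.065,.065)])
delta(handle(.92)+[0,0,.05],Rt(1,0))
E
```

```text
Traceback (most recent call last):
  File "h.py", line 21, in blob
    i=1+np.argmax(st[1:,4]); return c[i]+[u0,v0],st[i]+[u0,v0,0,0,0]
        ~~~~~~~~~^^^^^^^^^^
ValueError: attempt to get argmax of an empty sequence
```

View pics/k4.png

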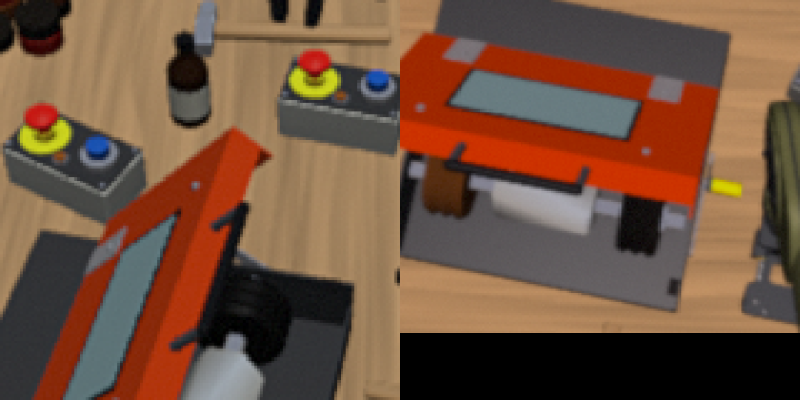

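Stay is broken. The hood has come down a little and holds; knob is now behind the hood in the side view, at top crop (725,187). Handle ends: side crop (238,208)/(207,338), top crop (585,186)/(455,163).

Run:
```python
from h import *
a=dict(np.load('pics/k4s.npz'));b=dict(np.load('pics/k4t.npz'))
M=tri(a,(298,255.5),b,(264,218.5));print(M,fb(M[0]))
for th in(1.01,.92,.85,.8): P=handle(th);print(th,P.round(4),[proj(s,P+o*by).round(1) for s in(a,b) for o in(-.065,.065)])
delta(handle(.87)+[0,0,.05],Rt(1,0))
```

```text
(array([0.59890525, 0.13192595, 0.29427706]), np.float64(0.0033439446537687)) (np.float64(-0.13576240286697447), np.float64(0.0003117744478587051), np.float64(0.2042770557913073))
1.01 [0.6226 0.1273 0.3316] [array([293.8, 223.4]), array([278.8, 265.4]), array([293.2, 211.1]), array([234.9, 199.7])]
0.92 [0.6016 0.1311 0.3206] [array([302.5, 227.8]), array([288.3, 270. ]), array([291.6, 221.5]), array([233.8, 210.2])]
0.85 [0.5861 0.1339 0.3108] [array([308.9, 231.6]), array([295.3, 273.8]), array([290.5, 229.3]), array([233.1, 217.9])]
0.8 [0.5754 0.1359 0.3031] [array([313.3, 234.4]), array([300.1, 276.7]), array([289.8, 234.6]), array([232.7, 223.3])]
t 5.42 pos [ 0.5433 -0.1341  0.357 ] rot deg [-0.23  0.07 -0.15] shift cm in now-tool [ -0.71  -0.25 -27.13] in target-tool [ -0.67  -0.14 -27.13] f [-0.2 -1.2 -0.2] op 0.299
```

drive_tool(
  deltas=[
    [[-0.2,0,0],[-1.3,0.4,-3],3],
    [[0,0,0],[0,0,-4],3],
    [[0,0,0],[0,0,-4],3],
    [[0,0,0],[0,0,-4],3],
    [[0,0,0],[0,0,-4],3],
    [[0,0,0],[0,0,-4],3],
    [[0,0,0],[0,0,-4],3],
    [[0,0,0],[0,0,0],3],
    [[0,0,0],[0,0,0],3],
    [[0,0,0],[0,0,0],3],
  ],
)

```text
clock: 6.25
tool_pos: [0.5949, 0.1286, 0.3665]
eef_rot: [-0.542, -0.452, 0.545, -0.452]
contact_force: [0.2, -0.2, -0.0]
opening: 0.338
```

Run:
```python
from h import *
delta([.5965,.1315,.3135],Rt(1,0))
a,b=look('g1',(260,180,380,300),(210,140,330,260))
delta([.5965,.1315,.3135],Rt(1,0))
```

```text
t 6.25 pos [0.5949 0.1286 0.3665] rot deg [-0.16  0.22  0.21] shift cm in now-tool [ 5.3   0.12 -0.34] in target-tool [ 5.3   0.11 -0.32] f [ 0.2 -0.2 -0. ] op 0.338
t 6.35 pos [0.5952 0.1274 0.3673] rot deg [-0.3   0.21  0.14] shift cm in now-tool [ 5.38  0.07 -0.45] in target-tool [ 5.38  0.06 -0.43] f [0.6 0.3 0.1] op 0.343
```

View pics/g1.png

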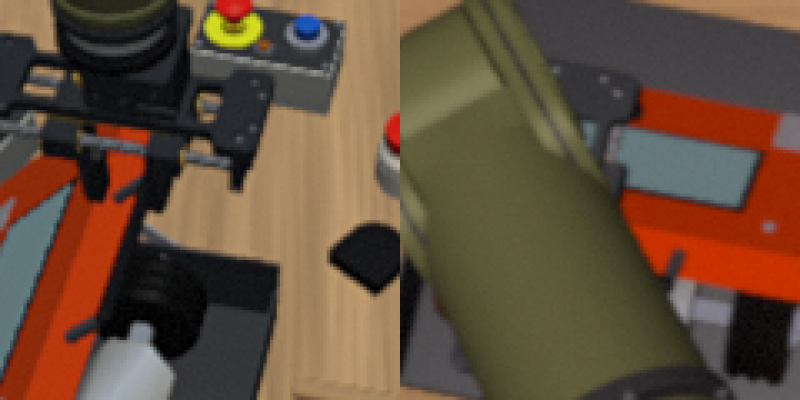

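Fingers straddle the bar's line (side crop tips (95,195) and (150,205), bar middle (127,250)). Descending.

drive_tool(
  deltas=[
    [[0,0.2,0],[1.5,0.1,-0.3],3],
    [[0,0,0],[1.3,0,0],3],
    [[0,0,0],[1.0,0,0],3],
    [[0,0,0],[0.8,0,0],3],
    [[0,0,0],[0.7,0,0],3],
    [[0,0,0],[0,0,0],3],
    [[0,0,0],[0,0,0],3],
  ],
)

```text
clock: 6.93
tool_pos: [0.5966, 0.1325, 0.3153]
eef_rot: [0.544, 0.453, -0.543, 0.452]
contact_force: [-0.1, 0.6, 0.0]
opening: 0.343
```

Run:
```python
from h import *
snap('side','g2s'); delta([.5965,.1315,.3135],Rt(1,0))
i=cv2.imread('pics/g2s.png')[190:290,250:350]; cv2.imwrite('pics/g2.png',cv2.resize(i,None,fx=4,fy=4,interpolation=3))
```

```text
t 6.98 pos [0.5968 0.1328 0.3158] rot deg [-0.12 -0.12  0.03] shift cm in now-tool [ 0.23 -0.01  0.13] in target-tool [ 0.23 -0.01  0.13] f [-0.1  0.5 -0.4] op 0.34
```

View pics/g2.png

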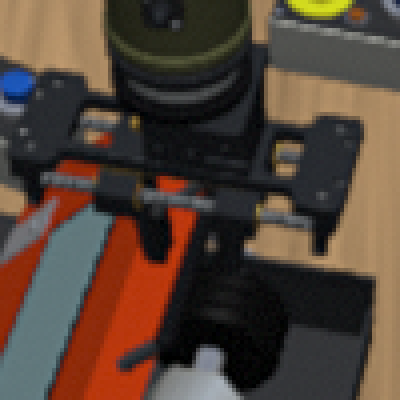

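Back finger is behind the bar at crop (155,255), front finger in front. No contact. Closing.

drive_tool(
  deltas=[
    [[0,0,0],[0.2,0,0],3],
    [[0,0,0],[0,0,0],0.6],
    [[0,0,0],[0,0,0],0.6],
    [[0,0,0],[0,0,0],0.6],
    [[0,0,0],[0,0,0],0.6],
    [[0,0,0],[0,0,0],0.6],
    [[0,0,0],[0,0,0],0.6],
  ],
  force=25,
)

```text
clock: 7.57
tool_pos: [0.5956, 0.1331, 0.3136]
eef_rot: [-0.543, -0.454, 0.543, -0.452]
contact_force: [-6.6, 0.2, 3.9]
opening: 0.126
```

Run:
```python
from h import *
delta([0,0,0]); s=r.get_state(); f=fb(s['tool_pos'])
print('fb',np.round(f,4))
for th in np.arange(.95,-.01,-.1): print(round(th,2),((handle(th)-H)@np.c_[bx,bz]).round(4))
```

```text
t 7.57 pos [0.5956 0.1331 0.3136] rot deg [0. 0. 0.] shift cm in now-tool [ 31.48 -56.1   23.87] in target-tool [ 31.48 -56.1   23.87] f [-6.6  0.2  3.9] op 0.126
fb [-0.1392  0.0009  0.2236]
0.95 [-0.1259  0.2345]
0.85 [-0.1487  0.2208]
0.75 [-0.17    0.2048]
0.65 [-0.1896  0.1868]
0.55 [-0.2074  0.167 ]
0.45 [-0.223   0.1454]
0.35 [-0.2364  0.1225]
0.25 [-0.2475  0.0983]
0.15 [-0.256   0.0731]
0.05 [-0.262   0.0472]
```

Run:
```python
from h import *
t=np.linspace(.892,0,17); P=np.array([handle(a) for a in t]); d=np.diff(P,axis=0)*100/3
for i in range(16): print(round(t[i+1],3),'x',(-d[i]@bz).round(3),'y',(d[i]@bx).round(3))
```

```text
0.836 x 0.27 y -0.414
0.78 x 0.293 y -0.398
0.725 x 0.315 y -0.382
0.669 x 0.336 y -0.363
0.613 x 0.355 y -0.344
0.558 x 0.374 y -0.324
0.502 x 0.391 y -0.302
0.446 x 0.408 y -0.28
0.39 x 0.423 y -0.257
0.334 x 0.436 y -0.233
0.279 x 0.449 y -0.208
0.223 x 0.459 y -0.183
0.167 x 0.469 y -0.157
0.112 x 0.477 y -0.131
0.056 x 0.484 y -0.104
0.0 x 0.489 y -0.077
```

drive_tool(
  deltas=[
    [[0,0,0],[0.27,-0.41,0],0.6],
    [[0,0,0],[0.27,-0.41,0],0.6],
    [[0,0,0],[0.27,-0.41,0],0.6],
    [[0,0,0],[0.29,-0.4,0],0.6],
    [[0,0,0],[0.29,-0.4,0],0.6],
    [[0,0,0],[0.29,-0.4,0],0.6],
  ],
)

```text
clock: 8.07
tool_pos: [0.5735, 0.1372, 0.2974]
eef_rot: [0.544, 0.453, -0.542, 0.452]
contact_force: [-1.6, -0.7, 3.3]
opening: 0.127
```

Run:
```python
from h import *
delta(handle(.78)-[0,0,.003],Rt(1,0)); print(np.round(fb(r.get_state()['tool_pos']),4))
```

```text
t 8.07 pos [0.5735 0.1372 0.2974] rot deg [-0.12 -0.14 -0.11] shift cm in now-tool [ 0.06 -0.21  0.09] in target-tool [ 0.06 -0.21  0.09] f [-1.6 -0.7  3.3] op 0.127
[-0.1617  0.0009  0.2074]
```

Low forces and the bar is following. Continuing along the arc.

drive_tool(
  deltas=[
    [[0,0,0],[0.31,-0.38,0],0.6],
    [[0,0,0],[0.31,-0.38,0],0.6],
    [[0,0,0],[0.32,-0.38,0],0.6],
    [[0,0,0],[0.34,-0.36,0],0.6],
    [[0,0,0],[0.34,-0.36,0],0.6],
    [[0,0,0],[0.34,-0.36,0],0.6],
    [[0,0,0],[0.35,-0.34,0],0.6],
    [[0,0,0],[0.36,-0.34,0],0.6],
    [[0,0,0],[0.36,-0.34,0],0.6],
    [[0,0,0],[0.37,-0.32,0],0.6],
    [[0,0,0],[0.37,-0.32,0],0.6],
    [[0,0,0],[0.37,-0.32,0],0.6],
  ],
)

```text
clock: 9.07
tool_pos: [0.5313, 0.1449, 0.2548]
eef_rot: [0.544, 0.453, -0.543, 0.452]
contact_force: [2.4, -1.1, -1.3]
opening: 0.125
```

Run:
```python
from h import *
delta(handle(.558)-[0,0,.003],Rt(1,0)); print(np.round(fb(r.get_state()['tool_pos']),4))
```

```text
t 9.07 pos [0.5313 0.1449 0.2548] rot deg [-0.11 -0.11  0.04] shift cm in now-tool [-0.08 -0.14  0.1 ] in target-tool [-0.08 -0.14  0.1 ] f [ 2.4 -1.1 -1.3] op 0.125
[-0.2046  0.001   0.1648]
```

drive_tool(
  deltas=[
    [[0,0,0],[0.39,-0.3,0],0.6],
    [[0,0,0],[0.39,-0.3,0],0.6],
    [[0,0,0],[0.39,-0.3,0],0.6],
    [[0,0,0],[0.4,-0.28,0],0.6],
    [[0,0,0],[0.41,-0.28,0],0.6],
    [[0,0,0],[0.41,-0.28,0],0.6],
    [[0,0,0],[0.42,-0.26,0],0.6],
    [[0,0,0],[0.42,-0.26,0],0.6],
    [[0,0,0],[0.42,-0.26,0],0.6],
    [[0,0,0],[0.43,-0.23,0],0.6],
    [[0,0,0],[0.43,-0.23,0],0.6],
    [[0,0,0],[0.43,-0.23,0],0.6],
  ],
)

```text
clock: 10.07
tool_pos: [0.4997, 0.1506, 0.2055]
eef_rot: [0.544, 0.453, -0.543, 0.452]
contact_force: [4.2, -1.3, -2.4]
opening: 0.126
```

Run:
```python
from h import *
delta(handle(.334)-[0,0,.003],Rt(1,0)); print(np.round(fb(r.get_state()['tool_pos']),4))
```

```text
t 10.07 pos [0.4997 0.1506 0.2055] rot deg [-0.13 -0.09  0.05] shift cm in now-tool [-0.02 -0.16  0.1 ] in target-tool [-0.02 -0.16  0.1 ] f [ 4.2 -1.3 -2.4] op 0.126
[-0.2367  0.001   0.1155]
```

drive_tool(
  deltas=[
    [[0,0,0],[0.44,-0.21,0],0.6],
    [[0,0,0],[0.44,-0.21,0],0.6],
    [[0,0,0],[0.44,-0.21,0],0.6],
    [[0,0,0],[0.45,-0.19,0],0.6],
    [[0,0,0],[0.45,-0.18,0],0.6],
    [[0,0,0],[0.46,-0.18,0],0.6],
    [[0,0,0],[0.46,-0.16,0],0.6],
    [[0,0,0],[0.46,-0.16,0],0.6],
    [[0,0,0],[0.47,-0.16,0],0.6],
    [[0,0,0],[0.47,-0.13,0],0.6],
    [[0,0,0],[0.47,-0.13,0],0.6],
    [[0,0,0],[0.47,-0.13,0],0.6],
  ],
)

```text
clock: 11.07
tool_pos: [0.4803, 0.1542, 0.1509]
eef_rot: [0.544, 0.453, -0.543, 0.452]
contact_force: [6.4, -2.3, -2.6]
opening: 0.125
```

Run:
```python
from h import *
delta(handle(.112)-[0,0,.003],Rt(1,0));delta(handle(0)-[0,0,.003],Rt(1,0)); print(np.round(fb(r.get_state()['tool_pos']),4))
```

```text
t 11.07 pos [0.4803 0.1542 0.1509] rot deg [-0.17 -0.1  -0.02] shift cm in now-tool [ 0.06 -0.22  0.1 ] in target-tool [ 0.06 -0.22  0.1 ] f [ 6.4 -2.3 -2.6] op 0.125
t 11.07 pos [0.4803 0.1542 0.1509] rot deg [-0.17 -0.1  -0.02] shift cm in now-tool [ 2.99 -0.76  0.11] in target-tool [ 2.99 -0.76  0.1 ] f [ 6.4 -2.3 -2.6] op 0.125
[-0.2565  0.001   0.0609]
```

drive_tool(
  deltas=[
    [[0,0,0],[0.3,-0.07,0],0.6],
    [[0,0,0],[0.3,-0.07,0],0.6],
    [[0,0,0],[0.3,-0.06,0],0.6],
    [[0,0,0],[0.3,-0.06,0],0.6],
    [[0,0,0],[0.3,-0.05,0],0.6],
    [[0,0,0],[0.3,-0.05,0],0.6],
    [[0,0,0],[0.25,-0.04,0],0.6],
    [[0,0,0],[0.25,-0.03,0],0.6],
    [[0,0,0],[0.2,-0.02,0],0.6],
    [[0,0,0],[0.15,0,0],0.6],
    [[0,0,0],[0.1,0,0],0.6],
    [[0,0,0],[0,0,0],0.6],
  ],
)

```text
clock: 12.07
tool_pos: [0.4757, 0.1551, 0.125]
eef_rot: [0.544, 0.452, -0.543, 0.452]
contact_force: [2.0, -3.8, 12.4]
opening: 0.126
```

Run:
```python
from h import *
delta(handle(0)-[0,0,.003],Rt(1,0)); print(np.round(fb(r.get_state()['tool_pos']),4))
```

```text
t 12.07 pos [0.4757 0.1551 0.125 ] rot deg [-0.16 -0.08 -0.06] shift cm in now-tool [ 0.4  -0.29  0.11] in target-tool [ 0.4  -0.29  0.11] f [ 2.  -3.8 12.4] op 0.126
[-0.2611  0.0011  0.035 ]
```

drive_tool(
  deltas=[
    [[0,0,0],[0.08,0,0],0.6],
    [[0,0,0],[0.07,0,0],0.6],
    [[0,0,0],[0,0,0],0.6],
    [[0,0,0],[0,0,0],0.6],
  ],
)

```text
clock: 12.4
tool_pos: [0.4757, 0.1552, 0.1247]
eef_rot: [0.544, 0.452, -0.543, 0.453]
contact_force: [-0.4, -5.4, 26.8]
opening: 0.125
```

Run:
```python
from h import *
delta(handle(0)-[0,0,.003],Rt(1,0))
snap('side','c3s')
i=cv2.imread('pics/c3s.png')[170:400,170:400]; cv2.imwrite('pics/c3.png',cv2.resize(i,None,fx=2.6,fy=2.6,interpolation=3))
```

```text
t 12.4 pos [0.4757 0.1552 0.1247] rot deg [-0.16 -0.08 -0.13] shift cm in now-tool [ 0.37 -0.3   0.11] in target-tool [ 0.37 -0.3   0.11] f [-0.4 -5.4 26.8] op 0.125
```

View pics/c3.png

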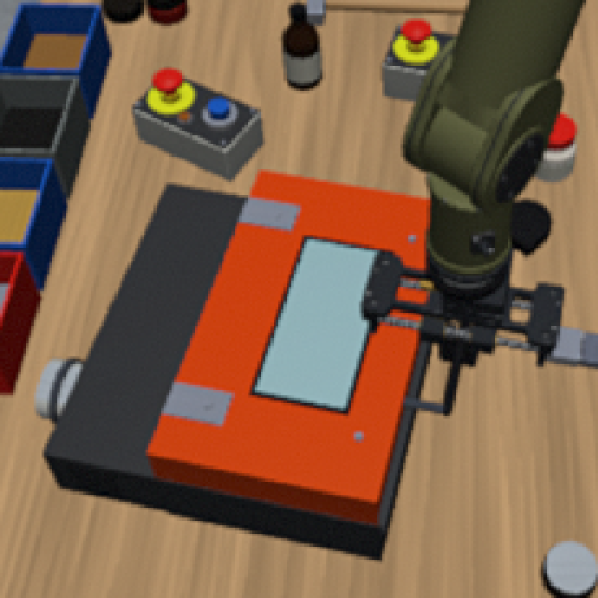

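Hood is level on the pan all round (front edge at crop (410,350)–(380,500)). 27 N with no further travel means it's seated. Relieve, release, rise.

drive_tool(
  deltas=[
    [[0,0,0],[-0.15,0,0],0.6],
    [[0,0,0],[-0.15,0,0],0.6],
    [[0,0,0],[0,0,0],3],
    [[0,0,0],[0,0,0],3],
    [[0,0,0],[0,0,0],3],
    [[0,0,0],[0,0,0],3],
    [[0,0,0],[-1,0,0],3],
    [[0,0,0],[-2,0,0],3],
    [[0,0,0],[-3,0,0],3],
    [[0,0,0],[-3.5,0,0],3],
    [[0,0,0],[-3,0,0],2],
  ],
)

```text
clock: 13.37
tool_pos: [0.4742, 0.1555, 0.2515]
eef_rot: [-0.543, -0.454, 0.543, -0.452]
contact_force: [0.8, 0.9, 0.9]
opening: 0.286
```

drive_tool(
  deltas=[
    [[0,0,0],[0,0.55,4],0],
    [[0,0,0],[0,0.55,4],0],
    [[0,0,0],[0,0.55,4],0],
    [[0,0,0],[0,0.55,4],0],
    [[0,0,0],[0,0.55,4],0],
    [[0,0,0],[0,0.55,4],0],
    [[0,0,0],[0,0.55,4],0],
    [[0,0,0],[0,0.55,4],0],
    [[0,0,0],[0,0.55,4],0],
    [[0,0,0],[0,0.55,4],0],
    [[0,0,0],[0,0,0],0],
    [[0,0,0],[0,0,0],0],
  ],
)

```text
clock: 14.37
tool_pos: [0.4556, -0.2504, 0.2487]
eef_rot: [-0.544, -0.452, 0.545, -0.45]
contact_force: [-0.0, 1.7, -0.0]
opening: 0.004
```

Run:
```python
from h import *
a=snap('side','d1s')
O=((5,200,120),(14,255,255)); p=blob(a,(3,200,100),(14,255,255),(220,220,350,390));print('hood',p)
c=dict(np.load('pics/c3s.npz'));print('hood at shut',blob(c,(3,200,100),(14,255,255),(220,220,350,390)))
delta([.4555,-.335,.13],Rt(1,0))
```

```text
hood (array([288.36680388, 301.91473096]), array([ 227,  236,  116,  128, 6802]))
hood at shut (array([284.28525279, 304.53690842]), array([ 227,  236,  109,  128, 6191]))
t 14.42 pos [ 0.4563 -0.248   0.2489] rot deg [-0.19 -0.16  0.13] shift cm in now-tool [11.87  1.53  8.6 ] in target-tool [11.89  1.48  8.57] f [0.6 1.2 1.2] op 0.011
```

drive_tool(
  deltas=[
    [[0,0,0],[0,0.5,2.9],0],
    [[0,0,0],[0,0.5,2.9],0],
    [[0,0,0],[0,0.5,2.8],0],
    [[0,0,0],[3,0,0],0],
    [[0,0,0],[3,0,0],0],
    [[0,0,0],[3,0,0],0],
    [[0,0,0],[2.5,0,0],0],
    [[0,0,0],[0,0,0],0],
    [[0,0,0],[0,0,0],0],
  ],
)

```text
clock: 15.17
tool_pos: [0.4562, -0.3326, 0.1338]
eef_rot: [0.543, 0.455, -0.542, 0.452]
contact_force: [0.3, 0.0, -0.2]
opening: 0.006
```

Run:
```python
from h import *
delta([.4555,-.335,.13],Rt(1,0))
look('d2',(310,150,390,230),(410,230,490,310))
```

```text
t 15.17 pos [ 0.4562 -0.3326  0.1338] rot deg [ 0.09 -0.22  0.21] shift cm in now-tool [ 0.37 -0.03  0.25] in target-tool [ 0.38 -0.03  0.25] f [ 0.3  0.  -0.2] op 0.006
```

View pics/d2.png

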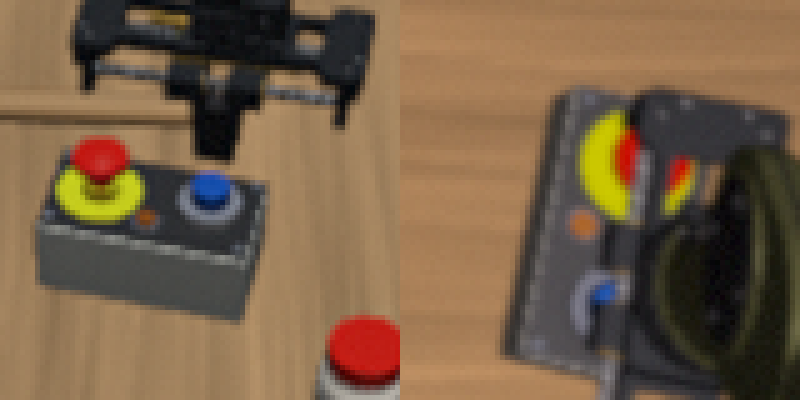

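Tips (side crop (215,155)) stand straight above the blue plunger (210,185). The red stop is clear. Pressing.

drive_tool(
  deltas=[
    [[0,0,0],[1,0,0.2],0],
    [[0,0,0],[1,0,0],0],
    [[0,0,0],[0.8,0,0],0],
    [[0,0,0],[0.2,0,0],0],
    [[0,0,0],[0.2,0,0],0],
    [[0,0,0],[0.2,0,0],0],
    [[0,0,0],[0.2,0,0],0],
    [[0,0,0],[0.2,0,0],0],
    [[0,0,0],[0.2,0,0],0],
    [[0,0,0],[0,0,0],0],
    [[0,0,0],[0,0,0],0],
  ],
)

```text
clock: 16.18
tool_pos: [0.4549, -0.3369, 0.0943]
eef_rot: [-0.543, -0.454, 0.543, -0.451]
contact_force: [-3.9, 1.2, 7.2]
opening: 0.004
```

drive_tool(
  deltas=[
    [[0,0,0],[0.1,0,0],0],
    [[0,0,0],[0.1,0,0],0],
    [[0,0,0],[0.05,0,0],0],
    [[0,0,0],[0,0,0],0],
    [[0,0,0],[0,0,0],0],
  ],
)

```text
clock: 16.6
tool_pos: [0.4549, -0.3369, 0.0925]
eef_rot: [-0.543, -0.453, 0.544, -0.452]
contact_force: [-4.2, 2.7, 10.3]
opening: 0.004
```

drive_tool(
  deltas=[
    [[0,0,0],[0.1,0,0],0],
    [[0,0,0],[0.05,0,0],0],
    [[0,0,0],[0,0,0],0],
    [[0,0,0],[0,0,0],0],
  ],
)

```text
clock: 16.93
tool_pos: [0.455, -0.3369, 0.0923]
eef_rot: [-0.543, -0.453, 0.544, -0.452]
contact_force: [-7.5, 3.9, 21.9]
opening: 0.009
```

That's a hard stop: 22 N with no further travel, tip at 81 mm, which is full stroke. Lifting straight off.

drive_tool(
  deltas=[
    [[0,0,0],[-0.3,0,0],0],
    [[0,0,0],[-0.7,0,0],0],
    [[0,0,0],[-2,0,0],0],
    [[0,0,0],[-4,0,0],0],
    [[0,0,0],[-4,0,0],0],
    [[0,0,0],[-4,0,2],0],
    [[0,0,0],[0,-2,4],0],
    [[0,0,0],[0,-2,4],0],
    [[0,0,0],[0,-2,4],0],
    [[0,0,0],[0,0,0],0],
    [[0,0,0],[0,0,0],0],
  ],
)

```text
clock: 17.85
tool_pos: [0.3749, -0.4589, 0.2371]
eef_rot: [-0.545, -0.451, 0.545, -0.45]
contact_force: [0.3, 0.6, -0.1]
opening: 0.01
```

Run:
```python
from h import *
a,b=look('e1',(180,150,400,400),(180,120,480,340))
a0=dict(np.load('pics/s0.npz'));b0=dict(np.load('pics/t0.npz'))
B=((100,130,60),(125,255,255));R=((0,180,80),(6,255,255))
for x,y in((a0,b0),(a,b)):
  for C in(B,R): print(blob(x,*C,(315,170,370,215))[0].round(2),blob(y,*C,(430,245,480,310))[0].round(2))
print(blob(a,(3,200,100),(14,255,255),(220,220,350,390)))
delta([0,0,0])
```

```text
[351.6  187.82] [452.93 290.92]
[329.63 180.97] [460.1  261.49]
[351.71 187.71] [452.93 290.92]
[329.59 181.14] [460.15 261.47]
(array([288.35855166, 301.90918457]), array([ 227,  236,  116,  128, 6794]))
t 17.95 pos [ 0.3782 -0.4551  0.2374] rot deg [0. 0. 0.] shift cm in now-tool [ 23.8  -45.42 -37.89] in target-tool [ 23.8  -45.42 -37.89] f [0.3 0.5 0.1] op 0.005
```

View pics/e1.png

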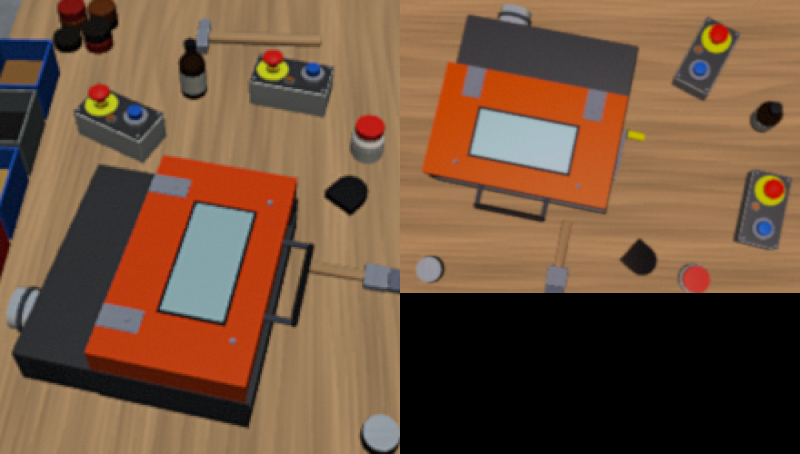

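Hood is shut flat, the stay is folded back (knob at top crop (636,135)), reset is back out, red stop and bystanders are unmoved, and the robot is clear. Handing in.

```bash
python3 -c "
from plant import r
print(r.finish_job())"
```

```text
the job is handed in; nothing more can be done
None
```

The hood is shut, the reset plunger has been pressed and is back out, and I handed the job in at about 18 s on the robot's clock. I pushed the yellow knob back and down (about 5 N) to break the stay. I then pinched the handle and lowered the hood along its arc, held the whole way. Last, I pressed the blue reset on the station farthest to the robot's right.

**Hood:** it seated at 27 N with no further travel, and its outline in the image was unchanged after I let go.

**Reset:** the fingertips stopped hard at 81 mm above the bench, which is full stroke, with 22 N. Afterwards the plunger was back at its starting pixels, within 0.2 px.

**Everything else:** the red emergency stop was also within 0.2 px of where it started. The other things on the bench looked unmoved in the last picture, and the robot was clear with no contact force.

**What disagreed:**
- Before moving, the two cameras differed by up to about 25 mm on rough corner picks. I went by the top view and the known dimensions, and contact bore that out.
- At shut, the tool stood about 4 mm above and 3 mm off where I had predicted the handle would be.

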